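Rock the heavy onion bin to tip its onions into the crate

ROBOT

A 6-joint arm with a two-finger parallel gripper is mounted at the origin on the work surface. World frame = base frame: x ahead of the robot, y to its left, z up, the work surface at z = 0. Lengths are in mm, angles in degrees, forces in N, time in s.
With the tool pointing down it reaches from about 350 to 850 mm from the base axis. Payload 8.1 kg.
Tool frame: the origin (TCP) lies midway between the tips of the shut fingers; the grasp point (between the pads) lies 19 mm behind it; z points along the fingers, y is the line along which they close (so a half turn about z gives the same grasp; the last joint's range is limited). The gripper opens to 85 mm and grips with 20 to 120 N. Pads are 22 mm wide; open, the fingers measure 114 mm over their backs; the gripper's body (76 mm by 85 mm) begins 54 mm behind the grasp point. The pads swing forward as they close: fully open they stand 13 mm farther back than shut.
Start: joints at [65.867, 7.471, 85.268, -0, 87.261, -4.893], TCP at [197.693, 566.5, 231.292] pointing down, gripper open.
Joint ranges: [-169.43, 169.43], [-51.17, 129.36], [1.28, 143.12], [-76.62, 256.62], [0, 156.53], [-152.29, 152.29]. Speed limits (degrees/s): [136.94, 136.94, 159.86, 180, 180, 180].

INTERFACE

Orientations are given as [roll, pitch, yaw] about the fixed x, y, z axes, in that order (R = Rz(yaw) Ry(pitch) Rx(roll)).
In Python, from bench import r, camrig, hand_in gives the robot as it stands (r), with the cameras (camrig) and the job as plain functions.
- The arm moves only by the tool run_rows, called after "Call:" by a JSON object that holds its "method" and its "body". Schema: {"type":"object","properties":{"segments":{"type":"array","items":{"type":"array","items":{"type":"array","items":{"type":"number"},"minItems":7,"maxItems":7},"minItems":1,"maxItems":8},"minItems":1,"maxItems":1},"grip_force":{"type":"number"},"only":{"type":"string"},"quiet":{"type":"boolean"},"lines":{"type":"string"}},"required":["segments"],"additionalProperties":false}. segments is a list that holds a single list of rows (three levels of brackets), with 1 to 8 rows, each of 7 numbers: a rotation vector rx, ry, rz in fractions of the full range, 1 being 2 pi rad, then dx, dy, dz in parts of the range, where 1.0 means 800 mm, then the finger opening in mm; each row is the pose to reach, as a shift and turn from the pose commanded when the call began, along the tool's axes at that moment; what a row does not reach only later rows make up. A row lasts 1/8 s, in which the tool goes at most 62.5 mm and 10.7 degrees, less where a joint would pass 70% of its speed; a pose out of reach is approached as far as the arm can. The fingers move at their own pace and stop on an object; grip_force is the grip in N (left out, the last holds). Time passes only in rows, so rows that do not move let the fingers close. The tool returns the time, the measured TCP pose, the force, the opening and the grip force at its end. only (a regular expression) keeps the lines of the reply that match it, lines (a string "A,B") keeps lines A to B, and quiet returns only ok. Input that does not fit is refused with a message, and nothing moves.
- r.sense(): the state, without advancing time (a new reading comes with each control period).
- camrig.snapshot(name): name is "scene" or "top" or "wrist"; returns a dict with "pixels" (480x640x3 uint8, blue, green, red), "fx", "fy", "cx", "cy" (pixels), "pose" (4x4, takes a point from camera to world coordinates). Camera axes: x right, y up, looking along -z (the intrinsics and any distortion apply to the point x, -y, -z); pixel columns grow to the right and rows downward; lengths in mm; the calibration is good to about 2 mm. A picture is of the moment at which its call begins. There is no depth.
- hand_in(): hands the job in; it is judged then, once.
The state is a dict: "time": time; "joint_pos": joint angles; "qd": joint speeds; "joint_efforts": joint torques, N m; "tool_pos": TCP position; "tcp_rot": TCP orientation; "ft_force": force on the tool from outside, world axes, zero at the start; "wrist_torque": the same for the moment, N m; "finger_gap": finger opening in mm; "grip_force": force on a finger pad.
Only numpy, scipy, OpenCV 4.12 (cv2) and the standard library are available. Lean on these libraries where they do the work, as an engineer would, in place of code of your own. Each camera call takes 0.05 s, during which the arm holds its last target. There are 200 camera calls.

TASK

The onions have to come out of the heavy scoop-fronted bin and into the wooden crate below the riser. Do not lift the bin or touch the onions: slide the bin forward until the front of its foot stands square against the stop strip, rock it forward on its front base edge over the strip until all three onions have rolled into the crate, then ease it back gently, never forcing it, so that it stands flat on the riser. Leave the other pantry things where they are.

Things in the scene. Friction and masses are not known exactly. Their poses are not given: they have to be found in the camera images.
- bin: Heavy open bin (1.3 to 1.9 kg) holding the onions, loose on the riser. Dark cast foot 160 (x) by 150 (y) by 25 mm; on it white stoneware back and side walls 8 mm thick, tops 130 mm above the underside, outer faces flush with the foot. Open chute at the front (-y) instead of a wall. Origin: centre of its underside; z up, -y is the pouring direction, its back (+y) is on the robot's left.
- toe (a point): On the bin: middle of the front bottom edge of its foot (bin frame 0, -75, 0 mm), the edge it rocks on. As it leans over the 8 mm strip this edge slides back up to 15 mm. Let go at any lean under about 45 degrees it falls back flat; far beyond 60 degrees it goes over.
- spout (a point): On the bin: middle of the chute's front lip, 148 mm ahead (-y) of the bin's origin and 86 mm above its underside. The chute rises from the inner floor's front edge (floor 25 mm above the underside) at 40 degrees for 95 mm, between side cheeks about 45 mm high; onions run out once the bin leans forward some 40 to 55 degrees.
- back_rim (a point): On the bin: middle of the top edge of its back (bin frame 0, +75, +130 mm). The back is one plain upright face, 160 mm wide, from underside to rim.
- riser: The low wooden riser fixed to the table, 240 mm (x) by 310 mm (y), its top 60 mm above the table. A dark stop strip, 8 mm high and 10 mm thick, runs the full width along its front (-y) edge. Origin: centre of its underside; axes parallel to its sides, z up.
- stop (a point): On the riser: the middle of the inner (+y) face of the stop strip, at the level of the riser's top (riser frame 0, -144, 60 mm); axes as the riser's. The bin starts with its toe 40 to 100 mm from it, up to 15 mm off to the side and turned up to 0.25 rad from square.
- crate: The open wooden crate fixed to the table, touching the riser's front side: 270 mm (x) by 230 mm (y) outside, walls 10 mm thick, floor 10 mm; the wall at the riser is 50 mm high, the other three 75 mm. Origin: centre of its underside; axes parallel to the riser's.
- onion0: One of three brown onions, round, 64 mm in diameter, 110 g, in the bin at the start. Origin: its centre.
- onion1: One of three brown onions, round, 64 mm in diameter, 110 g, in the bin at the start. Origin: its centre.
- onion2: One of three brown onions, round, 64 mm in diameter, 110 g, in the bin at the start. Origin: its centre.
- oil: Bystander: tall oil bottle, 72 mm across, 240 mm high, on the table on the far side of the riser. Origin: centre of its underside.
- jar: Bystander: glass jar with a steel cap, 80 mm across, 110 mm high, on the far side of the riser. Origin: centre of its underside.
- mill: Bystander: dark wooden pepper mill, 60 mm across, 187 mm high, on the far side of the crate. Origin: centre of its underside.
- mug: Bystander: blue mug, 80 mm across, 90 mm high, beyond the crate on the robot's right. Origin: centre of its underside.
- tin: Bystander: food tin, 74 mm across, 100 mm high, beyond the crate on the robot's right. Origin: centre of its underside.
- bowl: Bystander: white bowl, 140 mm across, 60 mm high, beyond the crate on the robot's right. Origin: centre of its underside.

How it is judged (in metres and radians):
On the way, in this order (a step that is already met when the one before it is completed fails the run):
1. the bin stands flat with the front of its foot square against the stop strip (within 7 mm and 0.08 rad) (y of toe in the frame of stop below 0.007 m and angle between the x axis of bin and the x axis of riser, either way round below 0.08 rad and angle between bin's own z axis and vertical below 0.08 rad), for 0.2 s.
2. the bin is rocked forward by more than 0.6 rad on its front base edge, which stays down on the riser at the strip (angle between bin's own z axis and vertical above 0.6 rad and z of toe in the frame of stop below 0.02 m and y of toe in the frame of stop between -0.01 and 0.03 m), for 0.2 s.
At the end, for the whole second after the job is handed in: All three onions lie still inside the crate (centres within its walls and less than 60 mm above the table, slower than 50 mm/s), and the bin stands still and flat on the riser (within 0.04 rad) with its toe within 40 mm of the stop strip (x of onion0 in the frame of crate between -0.128 and 0.128 m and y of onion0 in the frame of crate between -0.108 and 0.108 m and z of each of onion0, onion1, onion2 in the frame of crate below 0.06 m and linear speed of each of onion0, onion1, onion2 below 0.05 m/s and x of onion1 in the frame of crate between -0.128 and 0.128 m and y of onion1 in the frame of crate between -0.108 and 0.108 m and x of onion2 in the frame of crate between -0.128 and 0.128 m and y of onion2 in the frame of crate between -0.108 and 0.108 m and angle between bin's own z axis and vertical below 0.04 rad and z of bin in the frame of riser between 0.055 and 0.065 m and y of toe in the frame of stop between -0.01 and 0.04 m and linear speed of bin below 0.02 m/s and angular speed of bin below 0.1 rad/s); the robot touches nothing.
It fails at once if the bin's front base edge is lifted more than 20 mm off the riser (z of toe in the frame of stop above 0.02 m).
It fails at once if the bin is thrown over or dropped back (turning faster than 3 rad/s) (angular speed of bin above 3 rad/s).
It fails at once if the bin is forced: the fingers press on it with more than 60 N (contact force between the fingers and bin above 60 N).
It fails at once if the robot touches an onion (contact force between any of the fingers, the arm and onion0 above 0.5 N or contact force between any of the fingers, the arm and onion1 above 0.5 N or contact force between any of the fingers, the arm and onion2 above 0.5 N).
It fails at once if a bystander is moved more than 30 mm (distance of any of oil, jar, mill, mug, tin, bowl from where it was at the start of the episode above 0.03 m).
It also fails if it takes over 72 s, if anything falls off the work surface, if the arm or the gripper's body presses on something with over 40 N, if the wrist force passes 120 N, or if a joint passes its speed limit or range.

## Working session

There is one attempt and no reset: what is moved stays moved. The work goes in short steps, Python scripts to look and compute and a tool call to move; the robot and the scene stay as the last step left them, time stands still between calls to the robot, and variables do not carry over. Pictures are saved under pics/ and viewed, at most 10 in all, crops included, and the job is handed in when it is done.

```bash
ls; mkdir -p pics; python3 - <<'E'
from bench import r, camrig, hand_in
import cv2,numpy as np
s=r.sense();print(s)
for n in("scene","top"):
    d=camrig.snapshot(n);cv2.imwrite(f"pics/{n}0.png",d["pixels"]);print(n,d["fx"],d["fy"],d["cx"],d["cy"],[k for k in d],np.round(d["pose"],3).tolist())
E
```

```text
bench.py
pics
{'time': 0.0, 'joint_pos': array([ 6.58675076e+01,  7.51602465e+00,  8.53309157e+01,  1.55946580e-03,
        8.72605253e+01, -4.89440154e+00]), 'qd': array([-0.08394149,  0.03709768,  0.00666035,  0.09398735,  0.00093728,
       -0.08493984]), 'joint_efforts': array([-5.93893310e-04, -5.69443381e+01, -5.00524735e+01, -4.33062405e-04,
        1.60005817e-02, -1.55741992e-05]), 'tool_pos': array([197.45133931, 565.99142314, 230.21918668]), 'tcp_rot': array([-1.79893059e+02, -1.07207818e-02,  1.60761823e+02]), 'ft_force': array([-0.04954836,  0.08180375, -0.28120918]), 'wrist_torque': array([ 0.03187741,  0.04171267, -0.01116482]), 'grip_force': 0.0, 'finger_gap': 85.07541282589598}
scene 538.4484354308422 538.4484354308422 314.62567062362854 237.59053708560177 ['pixels', 'fx', 'fy', 'cx', 'cy', 'pose'] [[-0.586, -0.669, 0.458, 1002.024], [0.811, -0.48, 0.336, 315.595], [-0.005, 0.568, 0.823, 1029.117], [0.0, 0.0, 0.0, 1.0]]
top 523.9881053633745 523.9881053633745 317.68119649369356 238.06782939918315 ['pixels', 'fx', 'fy', 'cx', 'cy', 'pose'] [[0.003, 0.987, -0.163, 331.668], [-1.0, -0.002, -0.026, -41.004], [-0.026, 0.163, 0.986, 1195.144], [0.0, 0.0, 0.0, 1.0]]
```

View pics/scene0.png

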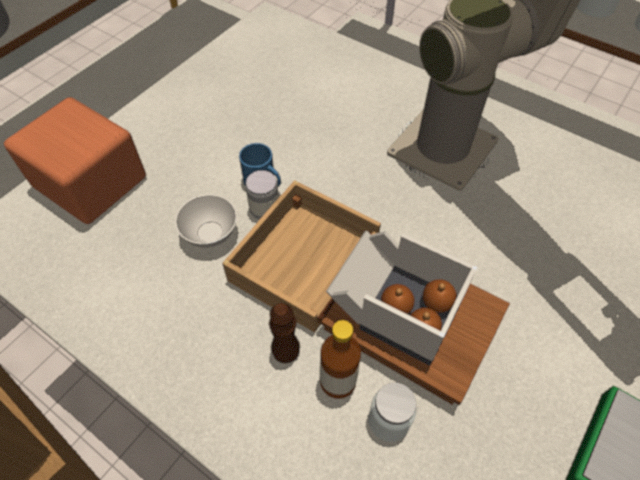

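View pics/top0.png

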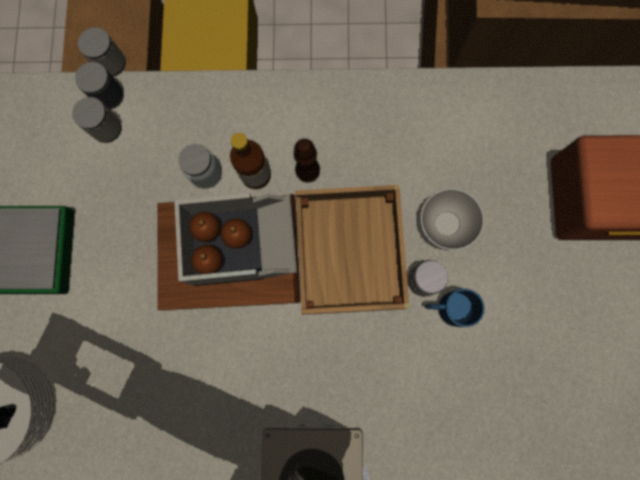

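The scene view shows the bin at about (400,290), with the crate to its left and the bottles on the far side. In the top view the riser spans about (157,203) to (299,309), the bin rim's back edge runs (177,205) to (180,282), and the crate spans (295,188) to (407,312). I'll enlarge the top view to read the corners.

```bash
cat > h.py <<'E'
import numpy as np,cv2
def ray(d,u,v,z):
    P=np.asarray(d["pose"]);c=np.array([(u-d["cx"])/d["fx"],-(v-d["cy"])/d["fy"],-1.])
    w=P[:3,:3]@c; o=P[:3,3]; return o+w*(z-o[2])/w[2]
E
python3 - <<'E'
from bench import r, camrig, hand_in
from h import *
d=camrig.snapshot("top");im=d["pixels"]
c=im[185:325,150:310];cv2.imwrite("pics/c1.png",cv2.resize(c,None,fx=4.25,fy=4.25,interpolation=cv2.INTER_CUBIC))
hsv=cv2.cvtColor(im,cv2.COLOR_BGR2HSV)
for p in[(165,250),(200,300),(290,290),(179,240),(220,280),(350,250),(300,250),(270,230),(120,250)]:print(p,hsv[p[1],p[0]])
E
```

```text
(165, 250) [ 12 175  86]
(200, 300) [ 11 168  97]
(290, 290) [ 12 168  97]
(179, 240) [ 19  38 140]
(220, 280) [23 41 50]
(350, 250) [ 16 129 130]
(300, 250) [ 15 126 121]
(270, 230) [ 21  34 120]
(120, 250) [ 21  37 137]
```

View pics/c1.png

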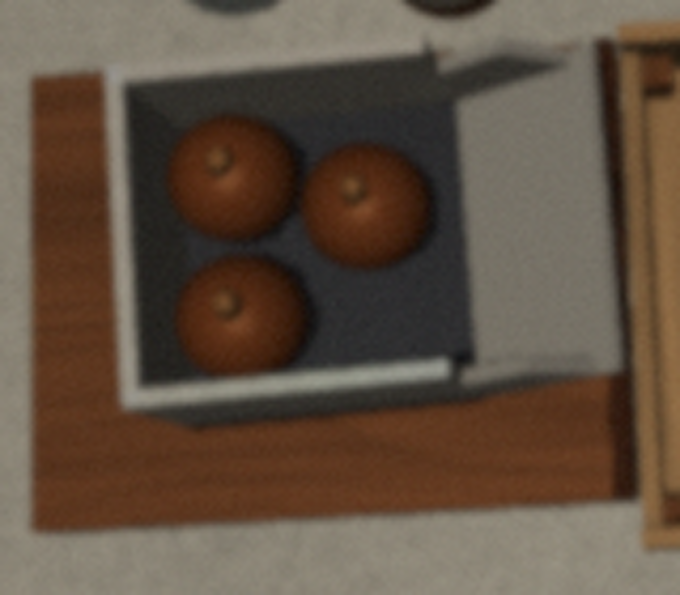

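The crop puts the bin's rim back corners at (104,68) and (122,409), the riser's back corners at (33,77) and (33,529), and the strip's inner near corner at (612,498).

```bash
python3 - <<'E'
from bench import r, camrig, hand_in
from h import *
d=camrig.snapshot("top")
def p(u,v,z):return ray(d,150+(u+.5)/4.25-.5,185+(v+.5)/4.25-.5,z)
P=dict(rimF=p(104,68,190),rimN=p(122,409,190),rimNfront=p(450,378,190),riF=p(33,77,60),riN=p(33,529,60),stN=p(612,498,60),lipF=p(597,42,146),lipN=p(621,372,146),crF=p(620,26,50),crN=p(647,547,50))
for k,v in P.items():print(k,v.round(1))
a=lambda v:np.degrees(np.arctan2(v[1],v[0])).round(2)
n=np.linalg.norm
for A,B in[("rimN","rimF"),("rimN","rimNfront"),("riN","riF"),("riN","stN"),("lipN","lipF"),("crN","crF")]:
    v=P[B]-P[A];print(A,B,n(v).round(1),a(v))
E
```

```text
rimF [573.1 270.  190. ]
rimN [414.  254.2 190. ]
rimNfront [428.2 104.9 190. ]
riF [599.6 347.7  60. ]
riN [363.5 335.3  60. ]
stN [379.6  40.   60. ]
lipF [595.7  43.4 146. ]
lipN [435.2  30.2 146. ]
crF [628.5  39.   50. ]
crN [355.3  22.6  50. ]
rimN rimF 159.8 5.67
rimN rimNfront 150.0 -84.59
riN riF 236.4 3.01
riN stN 295.7 -86.88
lipN lipF 161.0 4.69
crN crF 273.7 3.42
```

Units first: shifts go in shares of 800 mm and turns go in shares of 2 pi rad. So -360 mm / 800 = -0.45, -180 mm / 800 = -0.225, 65 degrees / 360 = 0.1806.

Call:
{"method": "run_rows", "body": {"segments": [[[0,0,0.0222,-0.0563,-0.0225,0,85],[0,0,0.0444,-0.1125,-0.045,0,85],[0,0,0.0694,-0.1688,-0.0688,0,85],[0,0,0.0917,-0.225,-0.0913,0,85],[0,0,0.1139,-0.2813,-0.1138,0,85],[0,0,0.1361,-0.3375,-0.1363,0,85],[0,0,0.1583,-0.3938,-0.16,0,85],[0,0,0.1806,-0.45,-0.1825,0,85]]]}}

```text
time: 1.2
tool_pos: [490.4, 308.8, 231.2]
tcp_rot: [-180.0, -0.0, 95.5]
ft_force: [-0.5, 0.7, 0.1]
finger_gap: 84.8
grip_force: 0.0
```

Scaled: 89 mm / 800 = 0.1113, 45 mm / 800 = 0.0563.

Call:
{"method": "run_rows", "body": {"segments": [[[0,0,0,0,0,0.0563,85],[0,0,0,0,0,0.1113,85],[0,0,0,0,0,0.1113,85],[0,0,0,-0.01,0,0.1113,85],[0,0,0,-0.02,0,0.1113,85],[0,0,0,-0.025,0,0.1113,85],[0,0,0,-0.03,0,0.1113,85],[0,0,0,-0.03,0,0.1113,85]]]}}

```text
time: 2.2
tool_pos: [492.1, 285.9, 142.7]
tcp_rot: [180.0, -0.0, 95.7]
ft_force: [-0.4, -0.3, -1.3]
finger_gap: 84.9
grip_force: 0.0
```

Scaled: -14 mm / 800 = -0.0175, -12 mm / 800 = -0.015.

Call:
{"method": "run_rows", "body": {"segments": [[[0,0,0,-0.0025,0,0,85],[0,0,0,-0.005,0,0,85],[0,0,0,-0.0075,0,0,85],[0,0,0,-0.01,0,0,85],[0,0,0,-0.0125,0,0,85],[0,0,0,-0.015,0,0,85],[0,0,0,-0.0175,0,0,85]]]}}

```text
time: 3.08
tool_pos: [493.3, 272.1, 142.3]
tcp_rot: [180.0, -0.0, 95.8]
ft_force: [0.4, -0.4, 0.2]
finger_gap: 84.8
grip_force: 0.0
```

```bash
python3 - <<'E'
from bench import r, camrig, hand_in
import cv2
d=camrig.snapshot("top");cv2.imwrite("pics/c2.png",cv2.resize(d["pixels"][150:340,140:420],None,fx=2.8,fy=2.8))
d=camrig.snapshot("scene");cv2.imwrite("pics/s2.png",d["pixels"])
E
```

```text
(no output)
```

Scaled: -15 mm / 800 = -0.0188, -12 mm / 800 = -0.015.

Call:
{"method": "run_rows", "body": {"segments": [[[0,0,0,-0.0038,0,0,85],[0,0,0,-0.0075,0,0,85],[0,0,0,-0.0113,0,0,85],[0,0,0,-0.015,0,0,85],[0,0,0,-0.0188,0,0,85]]]}}

```text
time: 3.8
tool_pos: [494.5, 260.3, 143.0]
tcp_rot: [180.0, -0.3, 95.8]
ft_force: [-2.0, 14.0, 1.1]
finger_gap: 84.8
grip_force: 7.1
```

View pics/s2.png

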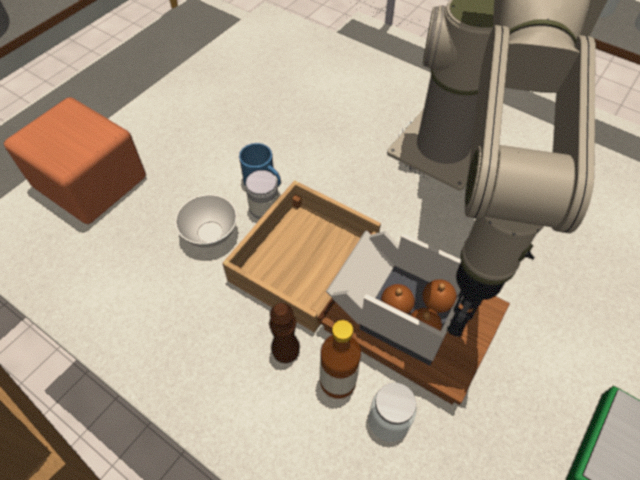

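The scene view shows the gripper behind the bin at about (465,290), clear of the other items. The force is 14 N, so I'll check whether the bin is sliding or tipping.

Scaled: -6 mm / 800 = -0.0075, -3 mm / 800 = -0.0038.

Call:
{"method": "run_rows", "body": {"segments": [[[0,0,0,-0.0038,0,0,85],[0,0,0,-0.0075,0,0,85],[0,0,0,-0.0075,0,0,85]]]}}

```text
time: 4.18
tool_pos: [495.2, 253.9, 142.9]
tcp_rot: [179.9, -0.3, 95.8]
ft_force: [-1.4, 12.4, -0.3]
finger_gap: 85.1
grip_force: 6.3
```

```bash
python3 - <<'E'
from bench import r, camrig, hand_in
import cv2
d=camrig.snapshot("top");cv2.imwrite("pics/c3.png",cv2.resize(d["pixels"][185:325,150:310],None,fx=4.25,fy=4.25,interpolation=cv2.INTER_CUBIC))
E
```

```text
(no output)
```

View pics/c3.png

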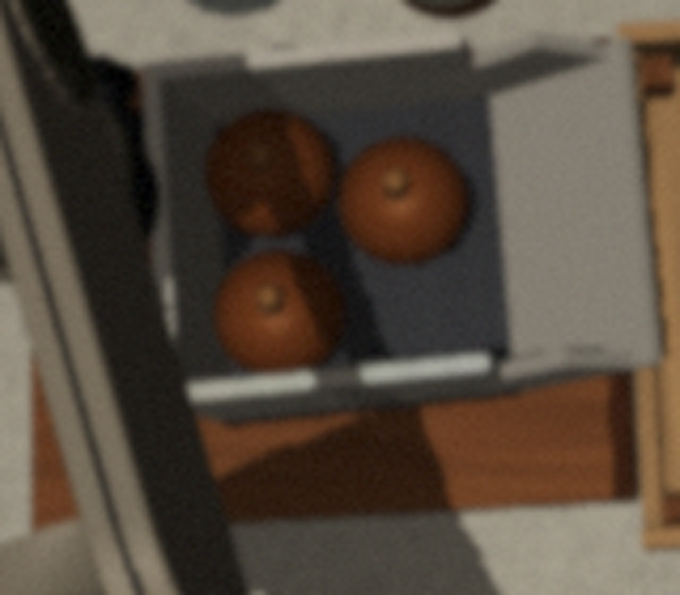

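The rim and the inner floor edge both shifted by the same amount (about 18 mm), so the bin slides flat. I'll continue and turn it square.

Scaled: -38 mm / 800 = -0.0475, -35 mm / 800 = -0.0438, 2.5 degrees / 360 = 0.0069.

Call:
{"method": "run_rows", "body": {"segments": [[[0,0,0.0014,-0.0063,0,0,85],[0,0,0.0028,-0.0125,-0.0006,0,85],[0,0,0.0042,-0.0188,-0.0013,0,85],[0,0,0.0056,-0.025,-0.0013,0,85],[0,0,0.0069,-0.0313,-0.0013,0,85],[0,0,0.0069,-0.0375,-0.0019,0,85],[0,0,0.0069,-0.0438,-0.0025,0,85],[0,0,0.0069,-0.0475,-0.0025,0,85]]]}}

```text
time: 5.22
tool_pos: [497.4, 216.2, 143.1]
tcp_rot: [179.9, -0.3, 93.3]
ft_force: [-1.5, 14.8, 1.6]
finger_gap: 85.5
grip_force: 7.5
```

Scaled: -6 mm / 800 = -0.0075, -4 mm / 800 = -0.005.

Call:
{"method": "run_rows", "body": {"segments": [[[0,0,0,-0.0025,0,0,85],[0,0,0,-0.005,0,0,85],[0,0,0,-0.0075,0,0,85],[0,0,0,-0.0075,0,0,85]]]}}

```text
time: 5.72
tool_pos: [497.7, 210.2, 143.1]
tcp_rot: [179.9, -0.3, 93.3]
ft_force: [-0.4, 13.4, 1.1]
finger_gap: 85.3
grip_force: 6.8
```

```bash
python3 - <<'E'
from bench import r, camrig, hand_in
import cv2
print(r.sense()["wrist_torque"])
d=camrig.snapshot("top");cv2.imwrite("pics/c4.png",cv2.resize(d["pixels"][185:325,150:310],None,fx=4.25,fy=4.25,interpolation=cv2.INTER_CUBIC))
E
```

```text
[1.91556026 0.04656454 0.09456793]
```

View pics/c4.png

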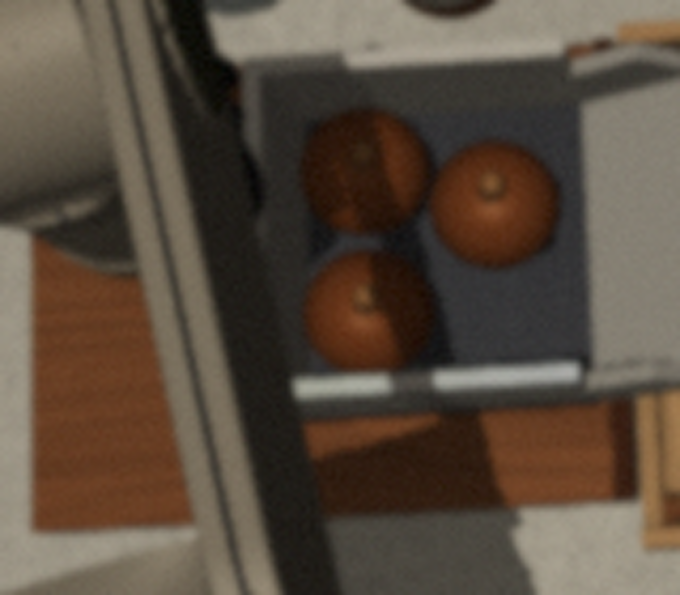

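The rim's near front corner is at crop (580,382), which leaves about 6 mm to the strip. I'll go slowly and hold there.

Scaled: -4.5 mm / 800 = -0.0056, -3 mm / 800 = -0.0038.

Call:
{"method": "run_rows", "body": {"segments": [[[0,0,0,-0.0019,0,0,85],[0,0,0,-0.0038,0,0,85],[0,0,0,-0.0056,0,0,85],[0,0,0,-0.0056,0,0,85]]]}}

```text
time: 6.28
tool_pos: [498.0, 205.8, 143.1]
tcp_rot: [179.9, -0.3, 93.3]
ft_force: [-0.3, 13.4, 0.0]
finger_gap: 85.4
grip_force: 7.0
```

Call:
{"method": "run_rows", "body": {"segments": [[[0,0,0,-0.0013,0,0,85],[0,0,0,-0.0025,0,0,85],[0,0,0,-0.0025,0,0,85],[0,0,0,-0.0025,0,0,85]]]}}

```text
time: 6.78
tool_pos: [498.1, 204.2, 143.3]
tcp_rot: [179.9, -0.3, 93.3]
ft_force: [-0.1, 15.3, 1.6]
finger_gap: 85.3
grip_force: 7.7
```

```bash
python3 - <<'E'
from bench import r, camrig, hand_in
import cv2
d=camrig.snapshot("top");cv2.imwrite("pics/c5.png",cv2.resize(d["pixels"][185:325,150:310],None,fx=4.25,fy=4.25,interpolation=cv2.INTER_CUBIC))
E
python3 - <<'E'
import cv2,numpy as np
# bright rim end and floor/chute edge along rows, pixel shift between pictures
a,b=[cv2.cvtColor(cv2.imread(f"pics/c{i}.png"),cv2.COLOR_BGR2GRAY).astype(np.float32) for i in(4,5)]
for n,(y0,y1,x0,x1) in dict(rim=(360,390,540,620),floor=(220,340,560,620)).items():
    print(n,[ (np.argmax(np.abs(np.diff(cv2.GaussianBlur(i[y0:y1,x0:x1],(0,0),2).mean(0))))+x0) for i in(a,b)], cv2.phaseCorrelate(a[y0:y1,x0-60:x1+40].copy(),b[y0:y1,x0-60:x1+40].copy()))
E
```

```text
rim [np.int64(578), np.int64(590)] ((-0.036414478197102085, 0.05710828178708027), 0.5233218044704862)
floor [np.int64(588), np.int64(600)] ((0.37299110927502, -0.4285380688404459), 0.09429990967114767)
```

Scaled: -2 mm / 800 = -0.0025, -1 mm / 800 = -0.0013.

Call:
{"method": "run_rows", "body": {"segments": [[[0,0,0,-0.0013,0,0,85],[0,0,0,-0.0025,0,0,85],[0,0,0,-0.0025,0,0,85],[0,0,0,-0.0025,0,0,85]]]}}

```text
time: 7.32
tool_pos: [498.3, 203.5, 144.1]
tcp_rot: [179.9, -0.5, 93.3]
ft_force: [-2.8, 21.1, 5.4]
finger_gap: 85.3
grip_force: 10.7
```

Call:
{"method": "run_rows", "body": {"segments": [[[0,0,0,-0.0013,0,0,85],[0,0,0,-0.0025,0,0,85],[0,0,0,-0.0025,0,0,85],[0,0,0,-0.0025,0,0,85]]]}}

```text
time: 7.82
tool_pos: [498.6, 202.9, 145.0]
tcp_rot: [179.8, -0.6, 93.3]
ft_force: [-4.0, 27.2, 9.2]
finger_gap: 85.1
grip_force: 13.7
```

```bash
python3 - <<'E'
from bench import r, camrig, hand_in
import cv2,numpy as np
d=camrig.snapshot("top");cv2.imwrite("pics/c6.png",cv2.resize(d["pixels"][185:325,150:310],None,fx=4.25,fy=4.25,interpolation=cv2.INTER_CUBIC))
a,b=[cv2.cvtColor(cv2.imread(f"pics/c{i}.png"),cv2.COLOR_BGR2GRAY).astype(np.float32) for i in(5,6)]
for n,(y0,y1,x0,x1) in dict(rim=(360,390,540,630),floor=(220,340,560,620)).items():
    print(n,[ (np.argmax(np.abs(np.diff(cv2.GaussianBlur(i[y0:y1,x0:x1],(0,0),2).mean(0))))+x0) for i in(a,b)])
E
```

```text
rim [np.int64(590), np.int64(594)]
floor [np.int64(600), np.int64(601)]
```

View pics/c6.png

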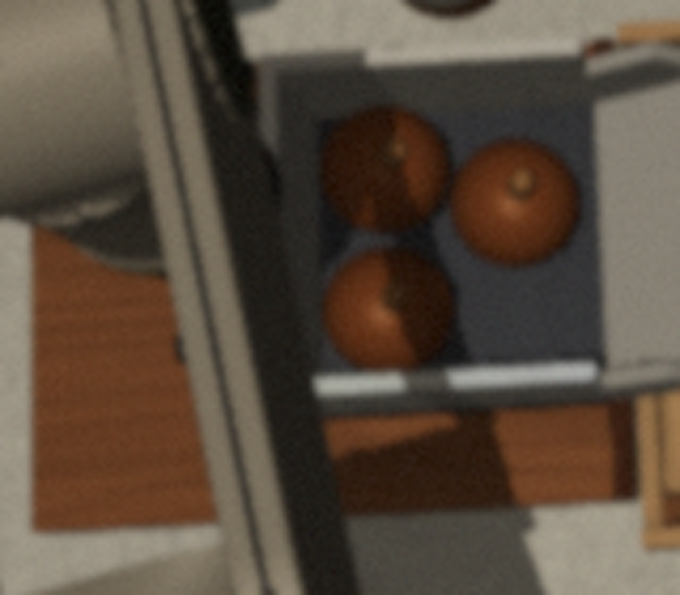

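The strip is reached: the force rose from 13 to 27 N while the floor edge stopped (600→601), so step 1 should be met. Now I'll rock it, following the arc about the toe.

Scaled: -24.5 mm / 800 = -0.0306, -12.5 mm / 800 = -0.0156.

Call:
{"method": "run_rows", "body": {"segments": [[[0,0,0,-0.005,0,-0.0081,85],[0,0,0,-0.0113,0,-0.0156,85],[0,0,0,-0.0169,0,-0.0238,85],[0,0,0,-0.0238,0,-0.0306,85]]]}}

```text
time: 8.38
tool_pos: [500.0, 183.1, 169.8]
tcp_rot: [179.8, -0.5, 93.4]
ft_force: [-3.3, 24.7, 11.6]
finger_gap: 85.3
grip_force: 12.8
```

Call:
{"method": "run_rows", "body": {"segments": [[[0,0,0,-0.0069,0,-0.0069,85],[0,0,0,-0.0138,0,-0.0138,85],[0,0,0,-0.0213,0,-0.02,85],[0,0,0,-0.0288,0,-0.0263,85]]]}}

```text
time: 8.88
tool_pos: [501.4, 159.2, 191.1]
tcp_rot: [179.8, -0.4, 93.4]
ft_force: [-3.8, 18.8, 13.1]
finger_gap: 84.9
grip_force: 11.0
```

Scaled: -40 mm / 800 = -0.05, -33 mm / 800 = -0.0413.

Call:
{"method": "run_rows", "body": {"segments": [[[0,0,0,-0.0075,0,-0.0056,85],[0,0,0,-0.0156,0,-0.0113,85],[0,0,0,-0.0238,0,-0.0163,85],[0,0,0,-0.0325,0,-0.0206,85],[0,0,0,-0.0413,0,-0.025,85],[0,0,0,-0.05,0,-0.0288,85],[0,0,0,-0.05,0,-0.0288,85],[0,0,0,-0.05,0,-0.0288,85]]]}}

```text
time: 9.88
tool_pos: [503.9, 117.3, 213.9]
tcp_rot: [179.8, -0.2, 93.3]
ft_force: [-3.1, 11.4, 14.6]
finger_gap: 85.5
grip_force: 9.0
```

```bash
python3 - <<'E'
from bench import r, camrig, hand_in
import cv2,numpy as np
a=camrig.snapshot("scene")["pixels"][140:440,200:540];cv2.imwrite("pics/s7.png",cv2.resize(a,None,fx=2,fy=2,interpolation=cv2.INTER_CUBIC))
E
```

```text
(no output)
```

View pics/s7.png

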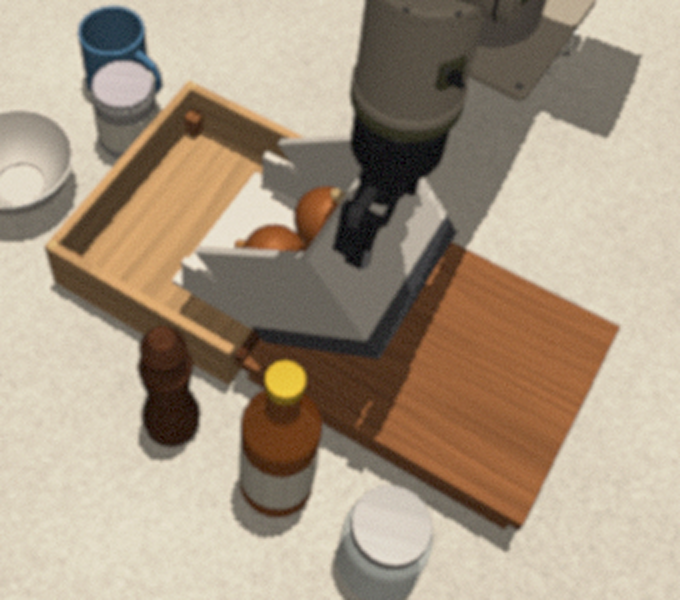

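The bin leans about 37° with its edge on the strip, and the onions have moved up to the chute at about (325,215) and (275,240). I'll go on slowly.

Scaled: -14.5 mm / 800 = -0.0181, -10 mm / 800 = -0.0125.

Call:
{"method": "run_rows", "body": {"segments": [[[0,0,0,-0.0063,0,-0.0025,85],[0,0,0,-0.0125,0,-0.005,85],[0,0,0,-0.0181,0,-0.0069,85],[0,0,0,-0.0181,0,-0.0069,85],[0,0,0,-0.0181,0,-0.0069,85],[0,0,0,-0.0181,0,-0.0069,85]]]}}

```text
time: 10.68
tool_pos: [504.6, 102.2, 219.0]
tcp_rot: [179.8, -0.2, 93.3]
ft_force: [-2.1, 8.0, 13.4]
finger_gap: 85.0
grip_force: 7.3
```

Call:
{"method": "run_rows", "body": {"segments": [[[0,0,0,-0.005,0,-0.0013,85],[0,0,0,-0.0094,0,-0.0025,85],[0,0,0,-0.0138,0,-0.0038,85],[0,0,0,-0.0188,0,-0.005,85],[0,0,0,-0.0188,0,-0.005,85],[0,0,0,-0.0188,0,-0.005,85],[0,0,0,-0.0188,0,-0.005,85]]]}}

```text
time: 11.55
tool_pos: [505.4, 87.0, 222.2]
tcp_rot: [179.8, -0.1, 93.3]
ft_force: [-1.7, 11.3, 6.6]
finger_gap: 84.9
grip_force: 6.1
```

```bash
python3 - <<'E'
from bench import r, camrig, hand_in
import cv2,numpy as np
a=camrig.snapshot("scene")["pixels"][140:440,200:540];cv2.imwrite("pics/s8.png",cv2.resize(a,None,fx=2,fy=2,interpolation=cv2.INTER_CUBIC))
E
```

```text
(no output)
```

View pics/s8.png

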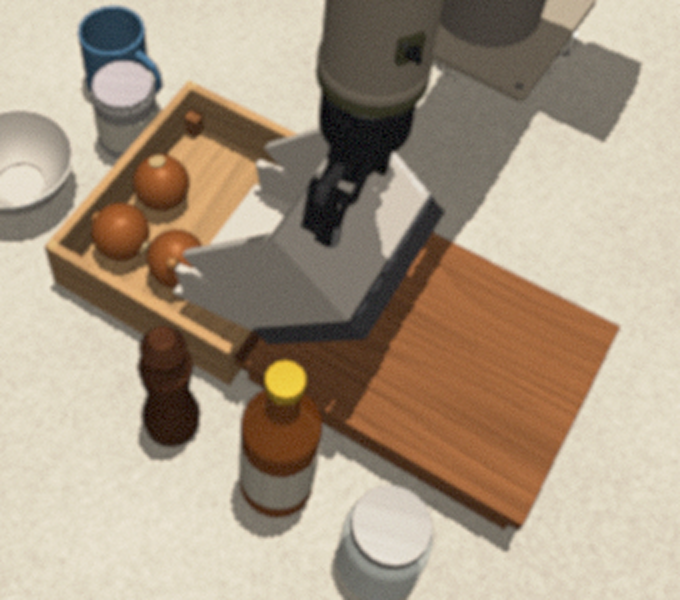

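All three onions are in the crate, at about (160,180), (120,230) and (175,255) in the crop. Now I'll ease the bin back along the arc.

Scaled: 57 mm / 800 = 0.0713, 43.5 mm / 800 = 0.0544.

Call:
{"method": "run_rows", "body": {"segments": [[[0,0,0,0.0094,0,0.0025,85],[0,0,0,0.0188,0,0.005,85],[0,0,0,0.0275,0,0.0081,85],[0,0,0,0.0369,0,0.0119,85],[0,0,0,0.0456,0,0.0156,85],[0,0,0,0.0544,0,0.02,85],[0,0,0,0.0625,0,0.025,85],[0,0,0,0.0713,0,0.03,85]]]}}

```text
time: 12.6
tool_pos: [502.3, 147.3, 201.6]
tcp_rot: [179.7, -0.5, 93.4]
ft_force: [-10.7, 19.6, 28.7]
finger_gap: 85.0
grip_force: 15.7
```

Call:
{"method": "run_rows", "body": {"segments": [[[0,0,0,0.0081,0,0.0056,85],[0,0,0,0.0156,0,0.0113,85],[0,0,0,0.0231,0,0.0175,85],[0,0,0,0.0306,0,0.0238,85],[0,0,0,0.0338,0,0.0269,85],[0,0,0,0.0375,0,0.0306,85],[0,0,0,0.0413,0,0.0338,85],[0,0,0,0.0444,0,0.0375,85]]]}}

```text
time: 13.6
tool_pos: [500.9, 183.4, 170.1]
tcp_rot: [179.6, -0.5, 93.4]
ft_force: [-3.1, 23.8, 15.0]
finger_gap: 84.9
grip_force: 13.3
```

Scaled: 24 mm / 800 = 0.03, 21 mm / 800 = 0.0263.

Call:
{"method": "run_rows", "body": {"segments": [[[0,0,0,0.0038,0,0.0031,85],[0,0,0,0.0069,0,0.0069,85],[0,0,0,0.01,0,0.0106,85],[0,0,0,0.0131,0,0.0144,85],[0,0,0,0.0163,0,0.0181,85],[0,0,0,0.0194,0,0.0225,85],[0,0,0,0.0225,0,0.0263,85],[0,0,0,0.0256,0,0.03,85]]]}}

```text
time: 14.6
tool_pos: [499.6, 203.2, 144.9]
tcp_rot: [179.7, -0.5, 93.4]
ft_force: [0.2, 21.0, 5.4]
finger_gap: 85.2
grip_force: 10.0
```

Call:
{"method": "run_rows", "body": {"segments": [[[0,0,0,0.0025,0,0,85],[0,0,0,0.005,0,0,85],[0,0,0,0.0075,0,0,85],[0,0,0,0.01,0,0,85]]]}}

```text
time: 15.1
tool_pos: [497.5, 206.3, 142.3]
tcp_rot: [-180.0, 0.0, 93.3]
ft_force: [0.4, -0.6, 0.5]
finger_gap: 84.8
grip_force: 0.0
```

The contact force has dropped to zero, so the bin is down. I'll retract and check.

Scaled: 220 mm / 800 = 0.275, 180 mm / 800 = 0.225.

Call:
{"method": "run_rows", "body": {"segments": [[[0,0,0,0.0188,0,0,85],[0,0,0,0.05,0,0,85],[0,0,0,0.1,0,-0.025,85],[0,0,0,0.1625,0,-0.0625,85],[0,0,0,0.225,0,-0.1,85],[0,0,0,0.275,0,-0.1,85],[0,0,0,0.275,0,-0.1,85]]]}}

```text
time: 15.98
tool_pos: [483.9, 429.4, 222.2]
tcp_rot: [180.0, -0.1, 93.5]
ft_force: [-0.5, -0.1, -0.1]
finger_gap: 84.8
grip_force: 0.0
```

```bash
python3 - <<'E'
from bench import r, camrig, hand_in
import cv2,numpy as np
a=camrig.snapshot("top")["pixels"][150:340,140:420];cv2.imwrite("pics/c9.png",cv2.resize(a,None,fx=2.8,fy=2.8,interpolation=cv2.INTER_CUBIC))
E
```

```text
(no output)
```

View pics/c9.png

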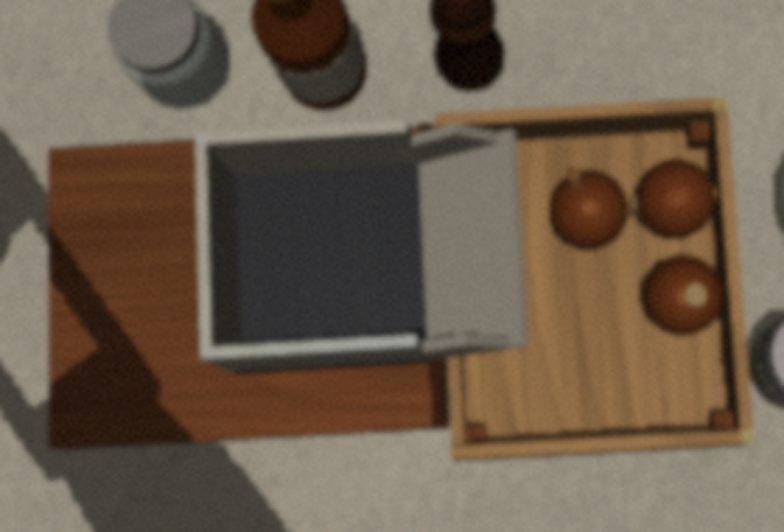

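The bin stands flat (rim length about 150 mm), empty and against the strip. All three onions lie on the crate floor and the bystanders haven't moved, so I'm handing in.

Call:
{"method": "run_rows", "body": {"segments": [[[0,0,0,0,0,0,85],[0,0,0,0,0,0,85],[0,0,0,0,0,0,85],[0,0,0,0,0,0,85]]], "quiet": true}}

```text
ok
```

```bash
python3 -c "
from bench import r, camrig, hand_in
print(hand_in())"
```

```text
the job is handed in; nothing more can be done
None
```

The job is handed in after about 16 s of robot time: in the last picture all three onions lie in the crate, and the empty bin stands flat on the riser against the stop strip; no verdict was returned.

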